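# Lay the little tray for the couscous table

### The arm

A 6-joint arm with a two-finger parallel gripper is mounted at the origin on the work surface. World frame = base frame: x ahead of the robot, y to its left, z up, the work surface at z = 0. Lengths are in m, angles in rad, forces in N, time in s.
With the tool pointing down it reaches from about 0.35 to 0.85 m from the base axis. Payload 8.1 kg.
Tool frame: the origin (TCP) lies at the very end of the fingers, on their centre line; the grasp point (between the pads) lies bot.grasp_offset behind it (bot.grasp_offset is the distance from the TCP to the grasp point, in m); z points along the fingers, y is the line along which they close (so a half turn about z gives the same grasp; the last joint's range is limited). The gripper opens to 93 mm and grips with 3 to 60 N. Pads are 15 mm wide; open, the fingers measure 128 mm over their backs; the gripper's body (75 mm by 188 mm) begins 65 mm behind the grasp point.
Start: joints at [1.093, 0.13, 1.488, -0, 1.523, -0.085], TCP at [0.23, 0.554, 0.195] pointing down, gripper open.
Joint ranges: [-2.96, 2.96], [-0.89, 2.26], [0.02, 2.5], [-1.34, 4.48], [0, 2.73], [-2.66, 2.66]. Speed limits (rad/s): [2.39, 2.39, 2.79, 3.14, 3.14, 3.14].

### API

Orientations are given as a unit quaternion [x, y, z, w].
In Python, from workcell import status, viewer, workorder, bot gives the robot as it stands.
- The arm moves only by the tool drive_tool, never from a script. Its argument "rows" is a list of rows, each a list of 4 numbers: the shift along the tool's x, y, z in mm, then the turn about the tool's z in degrees. A call has 1 to 8 rows; each row is the pose to reach, as a shift and turn from the pose commanded when the call began, along the tool's axes at that moment; what a row does not reach only later rows make up. A row lasts 1/8 s, in which the tool goes at most 62.5 mm and 10.7 degrees, less where a joint would pass 70% of its speed; a pose out of reach is approached as far as the arm can. A call with a gripper value outside its range is refused whole. "gripper" is the opening, from 0 (shut) to 1 (fully open), set as the call begins (left out, the last holds). The fingers move at their own pace and stop on an object; the grip force is fixed at half the most. Time passes only in rows, so rows that repeat a pose let the fingers close. It gives the time, the measured TCP pose, the force, the opening and the grip force at its end, in the units of the state.
- status.get_state(): the state, without advancing time (a new reading comes with each control period).
- viewer.get_image(name): name is "scene" or "top" or "wrist"; returns the picture (420x560x3 uint8, blue, green, red); there is no depth.
- viewer.camera_params(name): a dict with "intrinsics" (3x3 intrinsics, pixels), "R" (3x3) and "t" (3): a world point X has camera coordinates R X + t. Camera axes: x right, y down, z forward; pixel columns grow to the right and rows downward; lengths in m; the calibration is good to about 2 mm. The wrist camera is an equidistant fisheye: a pixel r from the principal point sees the ray r / f radians off the axis. A picture is of the moment at which its call begins: read the wrist's pose just before it. camera_params takes no time and is no camera call; for the wrist camera it gives the pose at the moment of the call.
- workorder.close_job(): hands the job in; it is judged then, once.
The state is a dict: "time": time; "joints": joint angles; "dq": joint speeds; "joint_efforts": joint torques, N m; "eef_pos": TCP position; "orientation": TCP orientation; "wrist_force": force on the tool from outside, world axes, zero at the start; "torque": the same for the moment, N m; "width": finger opening in m; "finger_force": force on a finger pad.
Only numpy, scipy, OpenCV 4.12 (cv2) and the standard library are available. Lean on these libraries where they do the work, as an engineer would, in place of code of your own. Each camera call takes 0.05 s, during which the arm holds its last target. There are 200 camera calls.

### The job

Lay the wooden tray for the couscous table: set the small blue harissa bowl in the middle of the saucer, the open tea glass in the middle of the round cork coaster, and the short olive-wood spoon lengthwise along the middle of the spoon rest, hollow side up. Set them down gently, upright and without dropping them. The larger blue bowl, the capped spice jar and the long cooking spoon do not belong on the tray: leave them where they are.

Things in the scene. Friction and masses are not known exactly. Their poses are not given: they have to be found in the camera images.
- tray: Olive-wood serving tray flat on the slab, 250 mm along x by 390 mm along y; floor 10 mm thick; rim 9 mm thick all round, its top 26 mm above the slab; low brass handles at the short ends. Origin: centre of its underside. It does not shift. Saucer, coaster and spoon rest stand on its floor in a row along its y, about 118 mm apart, in any order.
- saucer: White ceramic saucer fixed on the tray floor, round, 106 mm across; flat well 70 mm across, 5 mm above its underside, edge rising to 12 mm. Origin: centre of its underside (10 mm above the slab). Place of the small bowl, which stands in the well.
- coaster: Plain flat round cork coaster fixed on the tray floor, 86 mm across, 6 mm thick. Origin: centre of its underside (10 mm above the slab). Place of the tea glass.
- spoon_rest: Terracotta spoon rest fixed on the tray floor: flat oblong dish with round ends, 180 mm along its x by 84 mm along its y; floor 5 mm thick, lip 7 mm wide rising to 9 mm, inside 166 by 70 mm. Origin: centre of its underside (10 mm above the slab). Its x runs roughly across the tray. The short spoon lies along it, head at either end.
- bowl: Small blue ceramic harissa bowl, empty and open, standing on the slab: 64 mm across the rim, 40 mm high, foot 44 mm across, the upper 22 mm of its side nearly upright (61 to 64 mm across). 0.08 to 0.15 kg. Origin: centre of its foot; z up.
- tea_glass: Small clear tea glass, open, no cap, standing on the slab: 86 mm high, 56 mm across the rim and 51 mm across the base. 0.1 to 0.18 kg. Origin: centre of its base; z up.
- small_spoon: Short olive-wood spoon lying hollow side up on the slab, 150 mm long: round head 38 mm across and 14 mm high at its +x end, straight handle 11 mm wide, 12 mm high, sides upright. 30 g. Origin: mid-length on the flat underside, in the handle; x runs along it to the head; balances about 9 mm from the origin towards the head.
- large_bowl: Look-alike to leave alone: larger blue ceramic bowl, 94 mm across the rim, 58 mm high. Origin: centre of its foot.
- spice_jar: Look-alike to leave alone: clear glass spice jar closed by a ribbed brass-coloured metal twist cap, 56 mm across, 90 mm high. Origin: centre of its base.
- cooking_spoon: Look-alike to leave alone: long olive-wood cooking spoon lying on the slab, 220 mm long, round head 50 mm across at its +x end, handle 14 mm wide, 13 mm high. Origin: mid-length on the underside.
Mind the look-alikes: they are no part of the job. What is shaped like the small_spoon but purple is not meant.

How it is judged:
At the end, for the whole second after the job is handed in: Bowl upright in the saucer within 14 mm of its centre, tea glass upright on the coaster within 15 mm, short spoon flat and face up on the rest within 15 mm and 0.2 rad (either way round); all released and at rest. Larger bowl, jar and cooking spoon upright and within 30 mm of their starts (horizontal distance between bowl and saucer below 0.014 m and z of bowl in the frame of saucer between 0.002 and 0.008 m and angle between each of bowl, tea_glass, large_bowl, spice_jar, cooking_spoon's own z axis and vertical below 0.1 rad and horizontal distance between tea_glass and coaster below 0.015 m and z of tea_glass in the frame of coaster between 0.003 and 0.009 m and horizontal distance between small_spoon and spoon_rest below 0.015 m and z of small_spoon in the frame of spoon_rest between 0.002 and 0.009 m and angle between small_spoon's own z axis and vertical below 0.15 rad and angle between the x axis of small_spoon and the x axis of spoon_rest, either way round below 0.2 rad and linear speed of each of bowl, tea_glass, small_spoon, large_bowl, spice_jar, cooking_spoon below 0.02 m/s and angular speed of each of bowl, tea_glass, small_spoon below 0.2 rad/s and distance of each of large_bowl, spice_jar, cooking_spoon from where it was at the start of the episode below 0.03 m); the robot touches nothing.
It fails at once if the larger bowl, the spice jar or the cooking spoon is carried off or shoved more than 40 mm (distance of any of large_bowl, spice_jar, cooking_spoon from where it was at the start of the episode above 0.04 m).
It fails at once if the small bowl is dropped onto the saucer (faster than 0.5 m/s in the last 15 mm) (linear speed of bowl above 0.5 m/s and horizontal distance between bowl and saucer below 0.04 m and z of bowl in the frame of saucer below 0.02 m).
It fails at once if the tea glass is dropped onto the coaster (faster than 0.5 m/s in the last 15 mm) (linear speed of tea_glass above 0.5 m/s and horizontal distance between tea_glass and coaster below 0.04 m and z of tea_glass in the frame of coaster below 0.021 m).
It fails at once if the short spoon is dropped onto the spoon rest (faster than 0.5 m/s in the last 15 mm) (linear speed of small_spoon above 0.5 m/s and horizontal distance between small_spoon and spoon_rest below 0.04 m and z of small_spoon in the frame of spoon_rest below 0.02 m).
It also fails if it takes over 99 s, if anything falls off the work surface, if the arm or the gripper's body presses on something with over 40 N, if the wrist force passes 120 N, or if a joint passes its speed limit or range.

## Working session

There is one attempt and no reset: what is moved stays moved. The work goes in short steps, Python scripts to look and compute and a tool call to move; the robot and the scene stay as the last step left them, time stands still between calls to the robot, and variables do not carry over. Pictures are saved under pics/ and viewed, at most 14 in all, crops included, and the job is handed in when it is done.

Besides the shell and the picture viewer there is one more tool, called after ">>>" as name(argument=value, ...), one argument or row to a line, values as JSON. drive_tool: Moves the arm, as the interface text tells. Its arguments: {"type":"object","properties":{"rows":{"type":"array","items":{"type":"array","items":{"type":"number"}}},"gripper":{"type":"number"}},"required":["rows"]}

```bash
mkdir -p pics; python3 - <<'E'
from workcell import status, viewer, workorder, bot
import cv2
for n in("top","scene"):
    cv2.imwrite(f"pics/{n}0.png",viewer.get_image(n))
    p=viewer.camera_params(n);print(n,p)
s=status.get_state();print(s,bot.grasp_offset)
E
```

```text
top {'intrinsics': array([[523.9410343 ,   0.        , 269.447502  ],
       [  0.        , 523.9410343 , 200.69759777],
       [  0.        ,   0.        ,   1.        ]]), 'R': array([[-0.02937773, -0.99955745,  0.0046747 ],
       [-0.99217509,  0.02859235, -0.12153632],
       [ 0.12134887, -0.00820859, -0.99257598]]), 't': array([0.00302565, 0.60040542, 1.35116856])}
scene {'intrinsics': array([[401.66363534,   0.        , 279.41300354],
       [  0.        , 401.66363534, 212.03656648],
       [  0.        ,   0.        ,   1.        ]]), 'R': array([[-0.73906454,  0.67344464, -0.01599761],
       [ 0.44947969,  0.47530987, -0.7563389 ],
       [-0.50174856, -0.56617386, -0.65398436]]), 't': array([ 0.4267795 , -0.22518716,  1.48952124])}
{'time': 0.1, 'joints': array([ 1.09259167e+00,  1.31072511e-01,  1.48915419e+00, -2.93027417e-05,
        1.52296888e+00, -8.53932016e-02]), 'dq': array([ 0.00120577, -0.00246101, -0.00218661,  0.00065482,  0.00018186,
        0.00061142]), 'joint_efforts': array([ 1.19013552e-03, -5.61346149e+01, -4.93093336e+01,  7.70557229e-02,
        2.92443938e-02, -9.17889543e-05]), 'eef_pos': array([0.22941264, 0.55383255, 0.19380909]), 'orientation': array([ 1.95144667e-01,  9.80774141e-01, -7.73918818e-04, -2.08816863e-04]), 'wrist_force': array([ 0.02186566,  0.36992249, -1.20503357]), 'torque': array([-0.04178247, -0.02851328,  0.01018884]), 'finger_force': 0.0, 'width': 0.09318335886900057} 0.0188
```

View pics/top0.png

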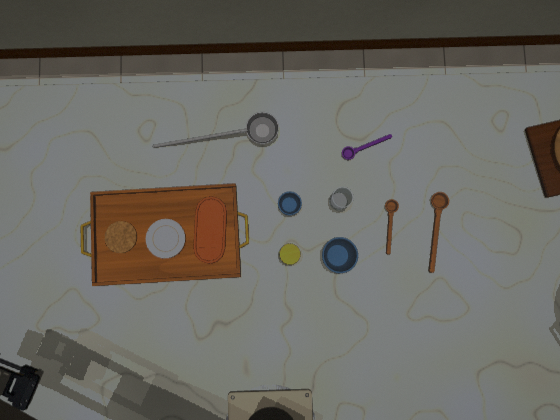

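View pics/scene0.png

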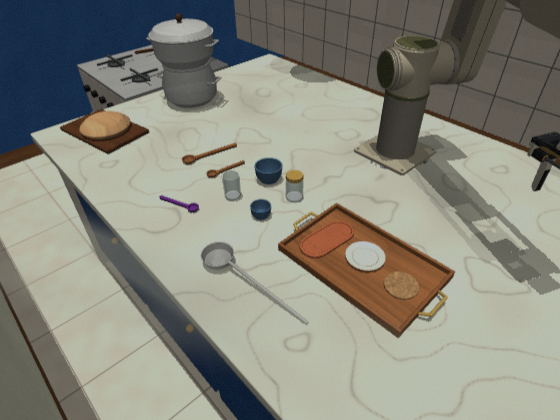

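The top view shows these candidates:
- **Bowls:** small blue at (289,204), large blue at (339,255).
- **Glass and jar:** open clear glass at (340,200), jar with brass cap at (289,254).
- **Spoons:** short wooden at (391,206–253), long wooden at (440,201)–(432,270), purple at (348,153).

On the tray, the coaster is at (121,237), the saucer at (166,238) and the spoon rest at (211,230). The ones meant are the smaller bowl, the uncapped glass and the shorter brown spoon. I'll confirm them in an enlarged crop.

```bash
python3 - <<'E'
import cv2
i=cv2.imread("pics/top0.png")
cv2.imwrite("pics/c1.png",cv2.resize(i[130:280,260:460],(800,600),interpolation=cv2.INTER_CUBIC))
cv2.imwrite("pics/c2.png",cv2.resize(i[175:295,75:255],(800,533),interpolation=cv2.INTER_CUBIC))
E
```

```text
(no output)
```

View pics/c1.png

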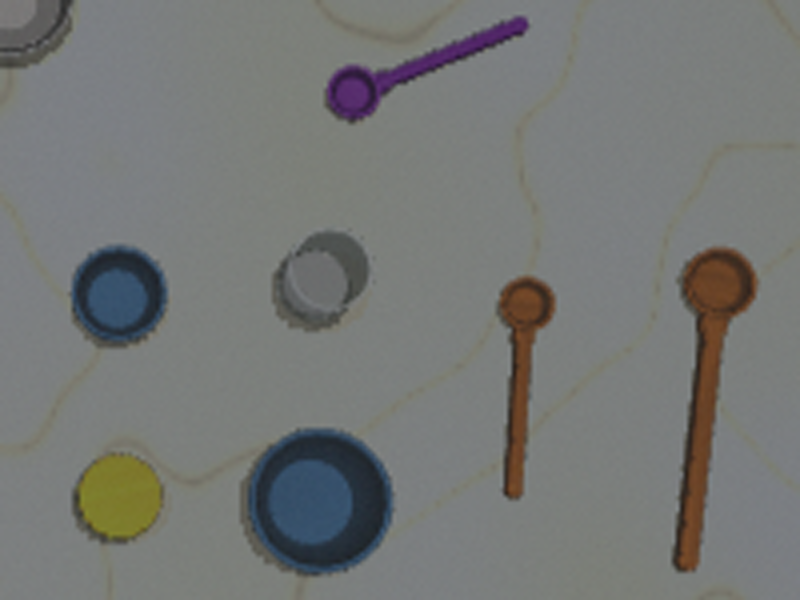

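View pics/c2.png

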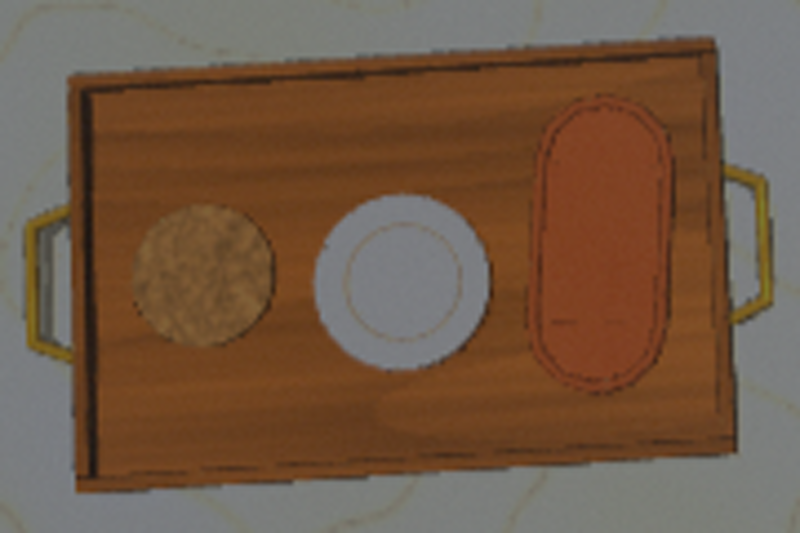

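The crop confirms the three targets. The small bowl's rim is at crop (119,293), the glass is open with its rim at the upper right, and the short brown spoon's head is at (526,303) with its handle end at (514,495).

```bash
cat > h.py <<'E'
import numpy as np,cv2
from scipy.optimize import least_squares
from workcell import status, viewer, workorder, bot
def pr(X,n="top"):
    p=viewer.camera_params(n);c=np.atleast_2d(X)@p["R"].T+p["t"];q=c@p["intrinsics"].T;return q[:,:2]/q[:,2:]
def px(u,v,z,n="top"):
    p=viewer.camera_params(n);d=p["R"].T@np.linalg.inv(p["intrinsics"])@[u,v,1];o=-p["R"].T@p["t"]
    return o+d*(z-o[2])/d[2]
c1=lambda x,y:((x+.5)/4-.5+260,(y+.5)/4-.5+130)
c2=lambda x,y:((x+.5)/(800/180)-.5+75,(y+.5)/(533/120)-.5+175)
def circ(xy,r,z):
    a=np.linspace(0,6.283,73);return np.c_[xy[0]+r*np.cos(a),xy[1]+r*np.sin(a),a*0+z]
E
python3 - <<'E'
from h import *
P=lambda n,v:print(n,np.round(v,4))
P("bowl",px(*c1(119,293),.04))
P("coaster",px(*c2(204,275.5),.016)); P("saucer",px(*c2(402.5,282),.022)); P("saucerwell",px(*c2(402.5,282),.015))
a=px(*c2(605,94),.019);b=px(*c2(599,394),.019);P("rest",(a+b)/2);P("restdir",a-b);P("rest2",px(*c2(601,244),.019))
h=px(*c1(526.5,303),.014);e=px(*c1(513.5,499),.006);P("head",h);P("end",e)
d=h-e;d/=np.linalg.norm(d[:2]);P("spoon o",e+d*.075);P("dir",d);print(np.linalg.norm((h-e)[:2]))
def sil(xy):
    q=np.r_[pr(circ(xy,.028,.086)),pr(circ(xy,.0255,0))];return q.max(0)[0],q.min(0)[1]
t=(c1(369,231)[0],c1(369,231)[1])
s=least_squares(lambda x:np.array(sil(x))-t,px(*c1(318,285),.04)[:2],diff_step=1e-3).x
P("glass",s)
for n,xy,r,z in(("rim",s,.028,.086),("base",s,.0255,0)):
    q=pr(circ(xy,r,z));print(n,(q.min(0)-[260,130])*4,(q.max(0)-[260,130])*4)
P("big",px(*c1(320,500),.058));P("jar",px(*c1(119,497),.09))
E
```

```text
bowl [ 0.5925 -0.0669  0.04  ]
coaster [0.5178 0.3846 0.016 ]
saucer [0.5101 0.2647 0.022 ]
saucerwell [0.5105 0.2661 0.015 ]
rest [0.5303 0.1458 0.019 ]
restdir [ 0.1799 -0.0064  0.    ]
rest2 [0.5296 0.1464 0.019 ]
head [ 0.5809 -0.342   0.014 ]
end [ 0.4501 -0.3277  0.006 ]
spoon o [ 0.5247 -0.3359  0.0106]
dir [ 0.994  -0.1093  0.0608]
0.13152324079759647
glass [ 0.5954 -0.1969]
rim [280.01256934 229.5       ] [367.5        316.37067266]
base [268.58172663 251.65241159] [343.48569999 326.09692481]
big [ 0.4525 -0.1909  0.058 ]
jar [ 0.4576 -0.0601  0.09  ]
```

```bash
cat >> h.py <<'E'
from scipy.spatial.transform import Rotation as Ro
def plan(x,y,z,yaw=90):  # yaw = world angle of tool y, deg; prints tool-frame row
    s=status.get_state();r=Ro.from_quat(s["orientation"]);d=r.inv().apply(np.array([x,y,z])-s["eef_pos"])*1000
    yt=r.as_matrix()[:,1];w=(yaw-np.degrees(np.arctan2(yt[1],yt[0]))+90)%180-90
    print("row",np.round(d,1),round(-w,1),"t",s["time"],"j",np.round(s["joints"],2),"w",s["width"])
E
python3 -c "
from h import *
plan(.5925,-.0669,.195)"
```

```text
row [-573.  -434.5   -0.6] -22.5 t 0.1 j [ 1.09  0.13  1.49 -0.    1.52 -0.09] w 0.09318335886900057
```

>>> drive_tool(
  rows=[
    [-40,-30,0,-5],
    [-85,-64,0,-10],
    [-130,-98,0,-16],
    [-175,-132,0,-22.5],
    [-220,-166,0,-22.5],
    [-265,-200,0,-22.5],
    [-310,-235,0,-22.5],
    [-340,-258,0,-22.5],
  ],
  gripper=1,
)

```text
time: 1.1
eef_pos: [0.4456, 0.1835, 0.1944]
orientation: [0.001, 1.0, -0.0, -0.0]
wrist_force: [-0.8, 0.9, -0.8]
width: 0.0927
finger_force: 0.0
```

```bash
python3 -c "
from h import *
plan(.5925,-.0669,.195)"
```

```text
row [-147.3 -250.2   -0.5] -0.1 t 1.1 j [ 0.28 -0.19  1.81 -0.    1.53 -1.28] w 0.09272818962892942
```

>>> drive_tool(
  rows=[
    [-25,-42,0,0],
    [-50,-84,0,0],
    [-75,-126,0,0],
    [-100,-168,0,0],
    [-125,-210,0,0],
    [-147,-250,0,0],
    [-147,-250,0,0],
    [-147,-250,0,0],
  ],
)

```text
time: 2.1
eef_pos: [0.5914, -0.0638, 0.1941]
orientation: [0.0, 1.0, 0.0, -0.001]
wrist_force: [-0.6, 0.5, 0.0]
width: 0.0933
finger_force: 0.0
```

```bash
python3 -c "
from h import *
plan(.5925,-.0669,.014)
p=viewer.camera_params('wrist');cv2.imwrite('pics/w1.png',viewer.get_image('wrist'));print(p)"
```

```text
row [ -1.3  -3.3 180.1] -0.0 t 2.1 j [-0.19  0.12  1.5   0.    1.52 -1.76] w 0.09330645541679286
{'intrinsics': array([[325.1922621 ,   0.        , 279.24035852],
       [  0.        , 325.1922621 , 213.15441991],
       [  0.        ,   0.        ,   1.        ]]), 'R': array([[ 4.77390945e-04,  9.99999795e-01, -4.27326303e-04],
       [ 9.71580085e-01, -3.62670855e-04,  2.36710807e-01],
       [ 2.36710604e-01, -5.28185322e-04, -9.71580059e-01]]), 't': array([ 0.06425023, -0.60210311,  0.24831446])}
```

View pics/w1.png

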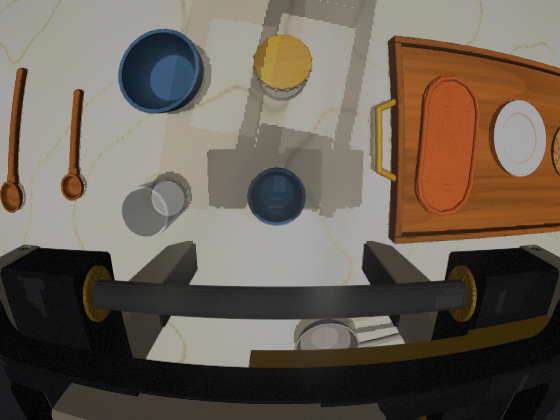

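The wrist view has the bowl rim centred at about (276,196), the glass rim at (150,208), its inner bottom at (170,197), and the spoon's head at (73,186) with its handle end at (79,92).

```bash
cat >> h.py <<'E'
def fe(u,v,z,p=None):
    p=p or viewer.camera_params("wrist");K=p["intrinsics"];a=(np.array([u,v])-K[:2,2])/K[0,0];r=np.hypot(*a)
    d=p["R"].T@np.r_[a/r*np.sin(r),np.cos(r)];o=-p["R"].T@p["t"];return o+d*(z-o[2])/d[2]
E
python3 - <<'E'
from h import *
for n,u,v,z in(("bowl",276.5,196,.04),("glassrim",150.5,208,.086),("glassbot",170.5,197,.005),("head",73,186,.014),("end",79,90,.006),("restL",421,150,.019),("restR",475,144,.019),("restT",450,77,.019),("restB",443,215,.019),("saucerL",493,138,.022),("saucerR",546,138,.022)):
    print(n,np.round(fe(u,v,z),4))
E
```

```text
bowl [ 0.5911 -0.067   0.04  ]
glassrim [ 0.5937 -0.1918  0.086 ]
glassbot [ 0.5982 -0.1981  0.005 ]
head [ 0.5794 -0.3387  0.014 ]
end [ 0.4521 -0.327   0.006 ]
restL [0.5377 0.1047 0.019 ]
restR [0.5249 0.1838 0.019 ]
restT [0.4442 0.1441 0.019 ]
restB [0.6175 0.1432 0.019 ]
saucerL [0.5146 0.2113 0.022 ]
saucerR [0.5037 0.317  0.022 ]
```

Both cameras agree to within about 3 mm, so I'm going down on the bowl.

>>> drive_tool(
  rows=[
    [-1,-3,30,0],
    [-1,-3,65,0],
    [-1,-3,100,0],
    [-1,-3,130,0],
    [-1,-3,155,0],
    [-1,-3,170,0],
    [-1,-3,180,0],
    [-1,-3,180,0],
  ],
)

```text
time: 3.15
eef_pos: [0.5927, -0.0668, 0.0146]
orientation: [-0.0, 1.0, 0.0, -0.0]
wrist_force: [-0.0, -0.9, 0.5]
width: 0.0931
finger_force: 0.0
```

>>> drive_tool(
  rows=[
    [0,0,0,0],
    [0,0,0,0],
    [0,0,0,0],
    [0,0,0,0],
    [0,0,0,0],
    [0,0,0,0],
  ],
  gripper=0.4,
)

```text
time: 3.9
eef_pos: [0.5941, -0.0675, 0.0159]
orientation: [0.0, 1.0, -0.0, 0.001]
wrist_force: [0.0, -0.4, -0.1]
width: 0.0391
finger_force: 0.0
```

The fingers closed to 39 mm with no force, so the bowl isn't held. I'll look before moving.

```bash
python3 -c "
from h import *
plan(.592,-.067,.014)
a=viewer.get_image('wrist');b=viewer.get_image('scene')[130:250,200:360]
c=np.zeros((600,800,3),np.uint8);c[:294,:392]=cv2.resize(a,(392,294));c[296:596,:400]=cv2.resize(b,(400,300),interpolation=3);t=viewer.get_image('top')[150:280,240:400];c[:325,400:]=cv2.resize(t,(400,325),interpolation=3)
cv2.imwrite('pics/w2.png',c)"
```

```text
row [2.1 0.5 1.9] -0.0 t 3.9 j [-0.2   0.28  1.66 -0.    1.2  -1.77] w 0.03910819301167638
```

View pics/w2.png

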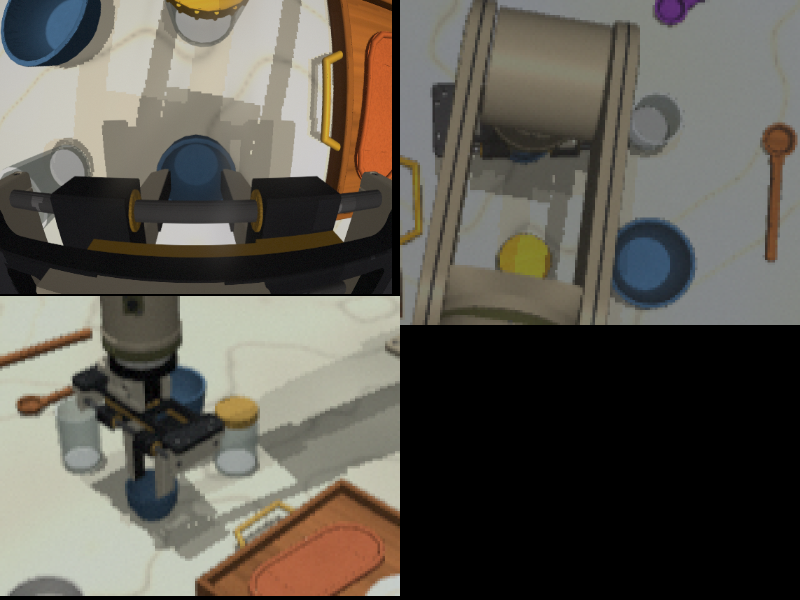

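```bash
python3 - <<'E'
from h import *
k=560/392
for u,v in((157,172),(236,172),(196,135)):print(np.round(fe(u*k,v*k,.04),4))
p=viewer.camera_params("wrist");s=status.get_state();print(s["eef_pos"],s["finger_force"],s["width"],s["wrist_force"])
# where finger tips project
def fp(X):
    c=p["R"]@X+p["t"];th=np.arctan2(np.hypot(c[0],c[1]),c[2]);a=c[:2]/np.hypot(c[0],c[1])*th*325.19;return (a+[279.2,213.2])
for dy in(-.0195,.0195):
    for z in(.0155,.04):print(fp(np.array([.594,-.0675+dy,z])))
a=viewer.get_image('wrist');cv2.imwrite('pics/w3.png',cv2.resize(a[160:340,160:400],(800,600),interpolation=3))
E
```

```text
[ 0.5856 -0.0975  0.04  ]
[ 0.5856 -0.0365  0.04  ]
[ 0.5568 -0.0674  0.04  ]
[ 0.59272145 -0.06716908  0.01454279] 0.02880290146549669 0.03762692296718387 [-0.17610487 -0.02715795 -0.06436218]
[248.12343109 245.55143747]
[244.02434984 260.44590696]
[311.39653882 245.55955116]
[315.55026809 260.45392329]
```

View pics/w3.png

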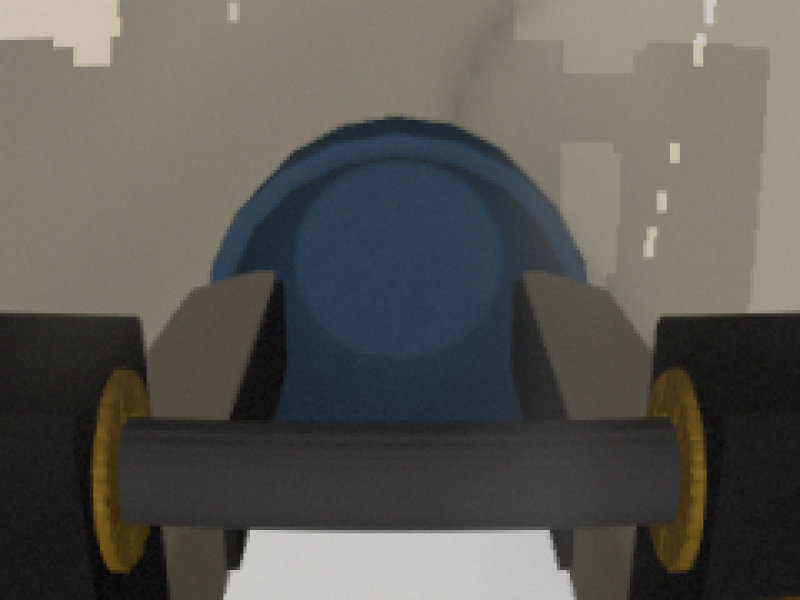

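```bash
python3 - <<'E'
from h import *
for u,v,z in((279.1,160+.3*160,.006),(279.1,160+.3*357,.006),(248,237,.006),(311,237,.006),(279,195,.04)):print(np.round(fe(u,v,z),4))
s=status.get_state();e=s["eef_pos"];print(e)
i=viewer.get_image('scene')
for dy in(-.0195,.0195,-.037,.037):print("tip",pr(e+[0,dy,0],"scene"))
print("bowl pred bbox",[f(np.r_[pr(circ((.590,-.067),.032,.04),"scene"),pr(circ((.590,-.067),.022,0),"scene")],0) for f in(np.min,np.max)])
cv2.imwrite('pics/s3.png',cv2.resize(i[165:225,220:300],(800,600),interpolation=3))
E
```

```text
[ 0.5723 -0.0679  0.006 ]
[ 0.6122 -0.0679  0.006 ]
[ 0.5914 -0.0879  0.006 ]
[ 0.5914 -0.0474  0.006 ]
[ 0.5577 -0.0679  0.04  ]
[ 0.59260395 -0.06712813  0.01438579]
tip [[256.6653587  208.48906945]]
tip [[264.97056344 214.57908606]]
tip [[253.03466953 205.82676815]]
tip [[268.79661553 217.38464252]]
bowl pred bbox [array([250.40436226, 197.98192864]), array([271.73224844, 219.49129612])]
```

View pics/s3.png

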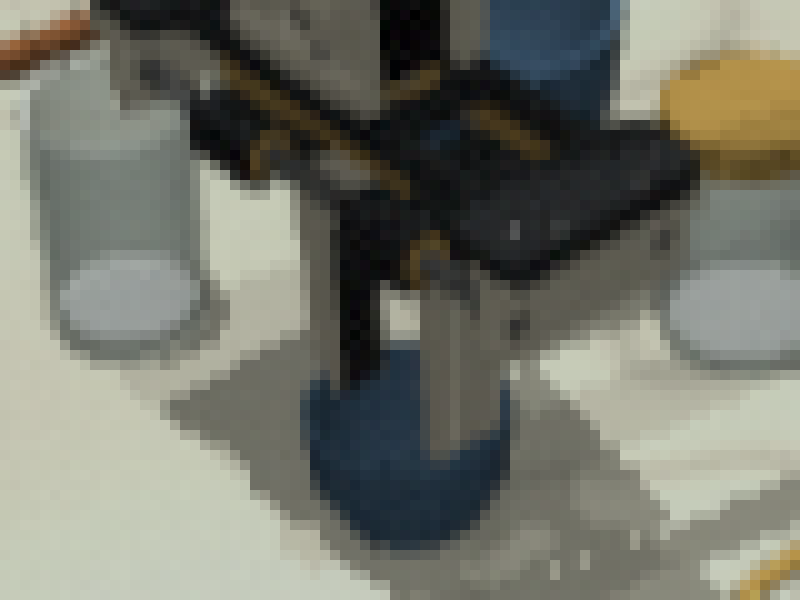

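The bowl hasn't moved, at about (0.590,-0.067). The pads seem to have ended up inside its rim with no contact. I'll lift straight out and check that it stays put.

>>> drive_tool(
  rows=[
    [0,0,-5,0],
    [0,0,-12,0],
    [0,0,-20,0],
    [0,0,-30,0],
    [0,0,-45,0],
    [0,0,-60,0],
    [0,0,-60,0],
  ],
)

```text
time: 5.03
eef_pos: [0.5945, -0.0675, 0.0772]
orientation: [0.0, 1.0, -0.0, 0.002]
wrist_force: [0.2, -0.3, -0.6]
width: 0.0374
finger_force: 0.0
```

```bash
python3 - <<'E'
from h import *
plan(.591,-.067,.014)
a=viewer.get_image('wrist');i=viewer.get_image('scene')[145:225,210:310]
cv2.imwrite('pics/w4.png',np.vstack([cv2.resize(a,(400,300)),cv2.resize(i,(400,300),interpolation=3)]))
E
```

```text
row [ 3.8  0.6 63.1] -0.0 t 5.025 j [-0.2   0.21  1.62 -0.    1.31 -1.77] w 0.037377031734965024
```

View pics/w4.png

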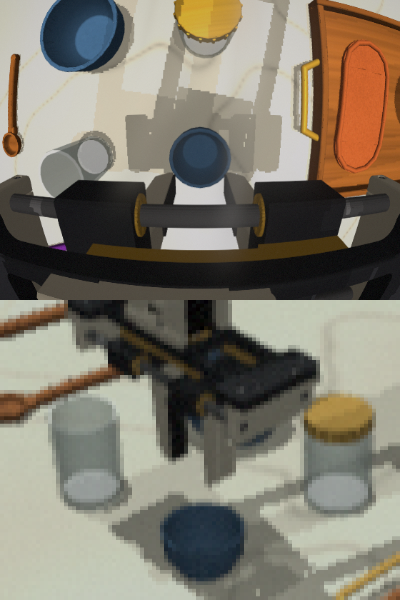

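```bash
python3 - <<'E'
from h import *
print(fe(280,219.8,.04), px(260.5,203.7,.04,"scene"))
print("pred scene rim bbox",[ (f(pr(circ((.5905,-.067),.032,.04),"scene"),0)-[210,145])*[4,3.75]+[0,300] for f in(np.min,np.max)])
E
```

```text
[ 0.58755862 -0.06740141  0.04      ] [ 0.58828822 -0.07168186  0.04      ]
pred scene rim bbox [array([161.10031201, 498.94687248]), array([246.43016675, 550.18409975])]
```

The bowl is still upright at about (0.589,-0.068). I'll retry 3 mm nearer the base and slightly lower, closing only a little past the bowl's own width.

>>> drive_tool(
  rows=[
    [3,0,0,0],
    [3,0,0,0],
    [3,0,0,0],
    [3,0,0,0],
    [3,0,0,0],
    [3,0,0,0],
    [3,0,0,0],
    [3,0,0,0],
  ],
  gripper=1,
)

```text
time: 6.12
eef_pos: [0.59, -0.0672, 0.0747]
orientation: [0.0, 1.0, -0.0, -0.0]
wrist_force: [0.6, -0.3, -0.1]
width: 0.0931
finger_force: 0.0
```

>>> drive_tool(
  rows=[
    [0,0,15,0],
    [0,0,30,0],
    [0,0,45,0],
    [0,0,57,0],
    [0,0,64,0],
    [0,0,64,0],
    [0,0,64,0],
  ],
)

```text
time: 7.0
eef_pos: [0.5905, -0.0673, 0.0113]
orientation: [0.0, 1.0, -0.0, 0.0]
wrist_force: [0.5, -0.4, 0.1]
width: 0.0929
finger_force: 0.0
```

>>> drive_tool(
  rows=[
    [0,0,0,0],
    [0,0,0,0],
    [0,0,0,0],
    [0,0,0,0],
    [0,0,0,0],
    [0,0,0,0],
  ],
  gripper=0.7,
)

```text
time: 7.75
eef_pos: [0.59, -0.0672, 0.0108]
orientation: [0.0, 1.0, -0.0, 0.0]
wrist_force: [-0.0, 0.7, 0.4]
width: 0.0648
finger_force: 0.3
```

>>> drive_tool(
  rows=[
    [0,0,0,0],
    [0,0,0,0],
    [0,0,0,0],
    [0,0,0,0],
  ],
  gripper=0.63,
)

```text
time: 8.25
eef_pos: [0.59, -0.0672, 0.0108]
orientation: [0.0, 1.0, -0.0, 0.0]
wrist_force: [0.1, -0.4, 2.1]
width: 0.0627
finger_force: 30.0
```

The grip now holds at 62.7 mm and 30 N. Lifting.

>>> drive_tool(
  rows=[
    [0,0,-3,0],
    [0,0,-10,0],
    [0,0,-20,0],
    [0,0,-35,0],
    [0,0,-55,0],
    [0,0,-75,0],
    [0,0,-90,0],
    [0,0,-90,0],
  ],
)

```text
time: 9.25
eef_pos: [0.5913, -0.0675, 0.1029]
orientation: [0.0, 1.0, -0.0, 0.002]
wrist_force: [0.5, -0.1, -0.5]
width: 0.0629
finger_force: 30.0
```

```bash
python3 - <<'E'
from h import *
print(status.get_state()["finger_force"]);plan(.51,.2650,.10);plan(.51,.2650,.027)
E
```

```text
29.99968293355778
row [ 81.4 332.5   2.4] -0.0 t 9.25 j [-0.2   0.17  1.61  0.    1.35 -1.77] w 0.06293589005447293
row [ 81.6 332.5  75.4] -0.0 t 9.25 j [-0.2   0.17  1.61  0.    1.35 -1.77] w 0.06293589005447293
```

>>> drive_tool(
  rows=[
    [8,30,0,0],
    [20,80,0,0],
    [32,135,0,0],
    [45,190,0,0],
    [58,240,0,0],
    [70,290,0,0],
    [76,320,0,0],
    [79,332,0,0],
  ],
)

```text
time: 10.25
eef_pos: [0.5099, 0.2661, 0.0998]
orientation: [-0.001, 1.0, -0.0, -0.001]
wrist_force: [0.3, -0.5, -0.6]
width: 0.0633
finger_force: 30.0
```

>>> drive_tool(
  rows=[
    [0,0,0,0],
    [0,0,0,0],
    [0,0,15,0],
    [0,0,30,0],
    [0,0,40,0],
    [0,0,40,0],
    [0,0,40,0],
  ],
)

```text
time: 11.12
eef_pos: [0.5112, 0.2649, 0.061]
orientation: [0.0, 1.0, 0.0, 0.0]
wrist_force: [0.7, -0.5, -0.2]
width: 0.0631
finger_force: 30.0
```

```bash
python3 - <<'E'
from h import *
plan(.511,.2650,.027)
a=viewer.get_image('wrist');i=viewer.get_image('scene')[195:315,300:460]
cv2.imwrite('pics/w5.png',np.hstack([cv2.resize(a,(400,300)),cv2.resize(i,(400,300),interpolation=3)]))
E
```

```text
row [ 0.2  0.1 34. ] -0.0 t 11.125 j [ 0.39  0.17  1.7  -0.    1.28 -1.18] w 0.06308517496646228
```

View pics/w5.png

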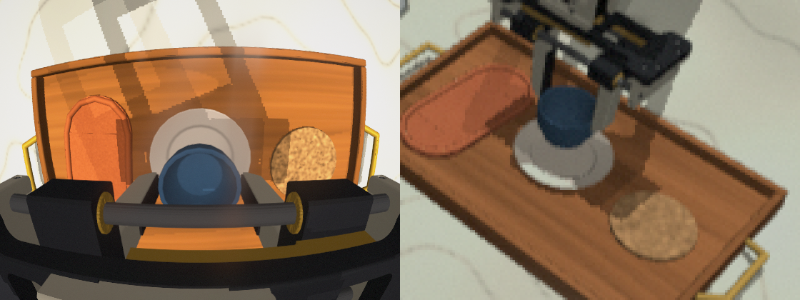

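The bowl is held upright above the saucer and centred between its edges. Lowering slowly.

>>> drive_tool(
  rows=[
    [0,0,8,0],
    [0,0,16,0],
    [0,0,23,0],
    [0,0,28,0],
    [0,0,31,0],
    [0,0,33,0],
    [0,0,34,0],
    [0,0,34.5,0],
  ],
)

```text
time: 12.22
eef_pos: [0.5111, 0.2649, 0.0264]
orientation: [0.0, 1.0, 0.0, 0.0]
wrist_force: [0.3, 1.0, -1.1]
width: 0.0634
finger_force: 30.0
```

>>> drive_tool(
  rows=[
    [0,0,0.3,0],
    [0,0,0.6,0],
    [0,0,0.6,0],
    [0,0,0.6,0],
  ],
)

```text
time: 12.72
eef_pos: [0.5111, 0.2649, 0.0258]
orientation: [0.0, 1.0, 0.0, 0.0]
wrist_force: [-0.2, 0.9, 1.3]
width: 0.0627
finger_force: 30.0
```

>>> drive_tool(
  rows=[
    [0,0,0.4,0],
    [0,0,0.8,0],
    [0,0,0.8,0],
    [0,0,0.8,0],
  ],
)

```text
time: 13.22
eef_pos: [0.5113, 0.2649, 0.0257]
orientation: [0.0, 1.0, 0.0, 0.0]
wrist_force: [-3.9, -1.8, 7.8]
width: 0.0633
finger_force: 30.0
```

Contact at 8 N, so the bowl is on the saucer. Releasing gradually, then rising.

>>> drive_tool(
  rows=[
    [0,0,0,0],
    [0,0,0,0],
    [0,0,0,0],
    [0,0,0,0],
  ],
  gripper=0.8,
)

```text
time: 13.72
eef_pos: [0.5109, 0.2648, 0.0247]
orientation: [0.0, 1.0, -0.0, -0.0]
wrist_force: [0.6, -0.5, -0.3]
width: 0.0744
finger_force: 0.0
```

>>> drive_tool(
  rows=[
    [0,0,-5,0],
    [0,0,-15,0],
    [0,0,-35,0],
    [0,0,-60,0],
    [0,0,-90,0],
    [0,0,-120,0],
    [0,0,-150,0],
    [0,0,-150,0],
  ],
)

```text
time: 14.72
eef_pos: [0.5133, 0.2658, 0.1798]
orientation: [0.0, 1.0, 0.001, 0.004]
wrist_force: [0.1, -0.4, 0.1]
width: 0.0743
finger_force: 0.0
```

```bash
python3 - <<'E'
from h import *
plan(.5965,-.1965,.175)
cv2.imwrite('pics/w6.png',viewer.get_image('wrist'))
E
```

```text
row [ -83.2 -462.3    4.1] -0.0 t 14.725 j [ 0.39  0.07  1.58 -0.    1.48 -1.18] w 0.07425490091822487
```

View pics/w6.png

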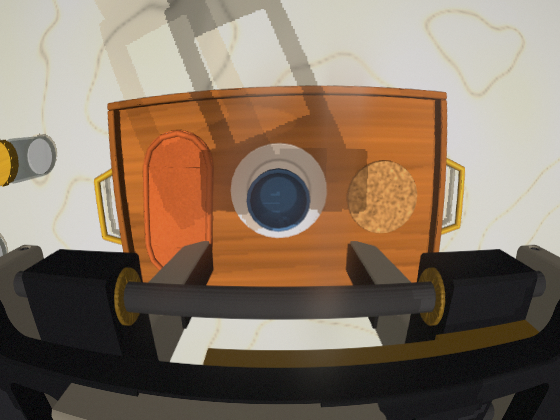

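The bowl stands upright in the saucer, with its rim at (278,200), the saucer at (279,190) and the coaster at (382,197).

```bash
python3 - <<'E'
from h import *
for n,u,v,z in(("bowl",278,200,.055),("sT",279,143,.022),("sB",279,238,.022),("sL",231,190.5,.022),("sR",327,190.5,.022),("cT",382,160,.016),("cB",382,234,.016),("cL",347,197,.016),("cR",417,197,.016),("rL",145,190,.019),("rR",213,190,.019),("rT",180,130,.019)):print(n,np.round(fe(u,v,z),4))
plan(.5965,-.1965,.175)
E
```

```text
bowl [0.5104 0.2635 0.055 ]
sT [0.4558 0.2645 0.022 ]
sB [0.5605 0.2645 0.022 ]
sL [0.5066 0.2125 0.022 ]
sR [0.5066 0.3165 0.022 ]
cT [0.4724 0.3792 0.016 ]
cB [0.5586 0.3851 0.016 ]
cL [0.5148 0.3403 0.016 ]
cR [0.5139 0.4258 0.016 ]
rL [0.5052 0.1104 0.019 ]
rR [0.5064 0.1919 0.019 ]
rT [0.4392 0.1565 0.019 ]
row [ -84.3 -461.8    2. ] -0.0 t 14.775 j [ 0.39  0.07  1.58 -0.    1.48 -1.18] w 0.07414693954906294
```

>>> drive_tool(
  rows=[
    [-8,-40,0,0],
    [-18,-100,0,0],
    [-30,-160,0,0],
    [-42,-220,0,0],
    [-54,-280,0,0],
    [-66,-340,0,0],
    [-76,-400,0,0],
    [-83,-440,0,0],
  ],
  gripper=1,
)

```text
time: 15.78
eef_pos: [0.5931, -0.1778, 0.1734]
orientation: [0.001, 1.0, 0.0, -0.001]
wrist_force: [0.4, 0.2, -0.5]
width: 0.0927
finger_force: 0.0
```

>>> drive_tool(
  rows=[
    [-2,-16,0,0],
    [-2,-21,0,0],
    [-2,-21,0,0],
    [-2,-21,0,0],
    [-2,-21,0,0],
  ],
)

```text
time: 16.4
eef_pos: [0.5961, -0.1951, 0.175]
orientation: [-0.001, 1.0, 0.0, 0.0]
wrist_force: [-0.4, 0.2, 0.3]
width: 0.0931
finger_force: 0.0
```

```bash
python3 - <<'E'
from h import *
plan(.5955,-.1965,.03)
cv2.imwrite('pics/w7.png',viewer.get_image('wrist'))
E
```

```text
row [  0.7  -1.4 145. ] 0.1 t 16.4 j [-0.4   0.21  1.43  0.    1.5  -1.97] w 0.09314584305163966
```

View pics/w7.png

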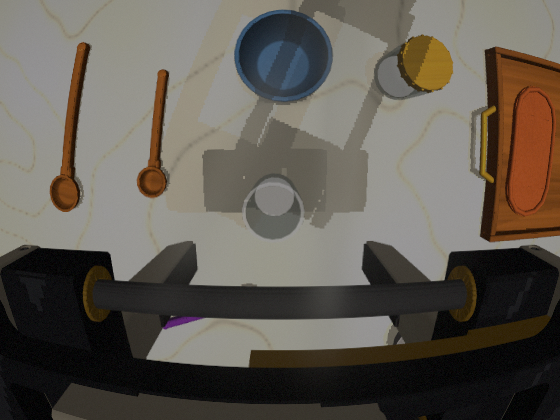

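The glass rim is at (273,209) and its inner bottom at (274,196). The short spoon's head is at (153,181) and its handle end at (163,70).

```bash
python3 - <<'E'
from h import *
print(fe(273,209,.086),fe(274,196,.006),viewer.camera_params("wrist")["t"])
h=fe(153,181,.014);e=fe(163,69.5,.008);d=(h-e)[:2];L=np.hypot(*d);d/=L
print(h,e,L,"o",e[:2]+d*.075,"grasp",e[:2]+d*.084,"ang",np.degrees(np.arctan2(d[1],d[0])))
plan(.5955,-.1985,.03)
E
```

```text
[ 0.59516577 -0.20158768  0.086     ] [ 0.59873189 -0.20206641  0.006     ] [ 0.19686046 -0.60189801  0.22758127]
[ 0.57887936 -0.34073338  0.014     ] [ 0.45085802 -0.32788754  0.008     ] 0.12866420983757135 o [ 0.52548329 -0.33537554] grasp [ 0.53443832 -0.3362741 ] ang -5.729956151390071
row [  0.7  -3.2 145. ] 0.1 t 16.45 j [-0.4   0.21  1.43  0.    1.5  -1.97] w 0.09290145571555707
```

>>> drive_tool(
  rows=[
    [0,-4,15,0],
    [0,-4,35,0],
    [0,-4,60,0],
    [0,-4,85,0],
    [0,-4,110,0],
    [0,-4,130,0],
    [0,-4,145,0],
    [0,-4,145,0],
  ],
)

```text
time: 17.45
eef_pos: [0.5948, -0.1997, 0.028]
orientation: [0.0, 1.0, 0.001, -0.001]
wrist_force: [-0.5, -0.6, -0.1]
width: 0.093
finger_force: 0.0
```

>>> drive_tool(
  rows=[
    [0,0,0,0],
    [0,0,0,0],
    [0,0,0,0],
    [0,0,0,0],
    [0,0,0,0],
    [0,0,0,0],
  ],
  gripper=0.63,
)

```text
time: 18.2
eef_pos: [0.5959, -0.2002, 0.0298]
orientation: [0.0, 1.0, -0.0, -0.0]
wrist_force: [-0.0, -0.3, -0.2]
width: 0.0583
finger_force: 0.0
```

>>> drive_tool(
  rows=[
    [0,0,0,0],
    [0,0,0,0],
    [0,0,0,0],
    [0,0,0,0],
  ],
  gripper=0.53,
)

```text
time: 18.7
eef_pos: [0.596, -0.2002, 0.0298]
orientation: [0.0, 1.0, -0.0, 0.0]
wrist_force: [0.4, -0.6, 0.9]
width: 0.0561
finger_force: 30.0
```

>>> drive_tool(
  rows=[
    [0,0,-3,0],
    [0,0,-10,0],
    [0,0,-25,0],
    [0,0,-45,0],
    [0,0,-65,0],
    [0,0,-85,0],
    [0,0,-100,0],
    [0,0,-110,0],
  ],
)

```text
time: 19.7
eef_pos: [0.5963, -0.2003, 0.1413]
orientation: [0.0, 1.0, -0.0, 0.001]
wrist_force: [-0.3, -0.4, -0.9]
width: 0.0558
finger_force: 30.0
```

>>> drive_tool(
  rows=[
    [5,30,0,0],
    [14,80,0,0],
    [23,135,0,0],
    [32,190,0,0],
    [42,245,0,0],
    [52,300,0,0],
    [60,350,0,0],
    [68,400,0,0],
  ],
)

```text
time: 20.7
eef_pos: [0.5272, 0.2014, 0.1397]
orientation: [0.0, 1.0, -0.0, -0.0]
wrist_force: [0.7, -0.7, -0.9]
width: 0.0559
finger_force: 30.0
```

>>> drive_tool(
  rows=[
    [3,50,0,0],
    [6,100,0,0],
    [9,140,0,0],
    [11,170,0,0],
    [12,184,0,0],
    [12,184,0,0],
    [12,184,0,0],
    [12,184,0,0],
  ],
)

```text
time: 21.7
eef_pos: [0.5164, 0.3827, 0.1399]
orientation: [0.001, 1.0, -0.0, 0.0]
wrist_force: [0.1, -0.4, -1.2]
width: 0.0553
finger_force: 30.0
```

```bash
python3 - <<'E'
from h import *
plan(.516,.3835,.0458)
E
```

```text
row [ 0.4  0.9 94.1] -0.1 t 21.7 j [ 0.56  0.27  1.43 -0.    1.44 -1.01] w 0.05529134173007435
```

>>> drive_tool(
  rows=[
    [0,0,15,0],
    [0,0,35,0],
    [0,0,55,0],
    [0,0,72,0],
    [0,0,82,0],
    [0,0,88,0],
    [0,0,91,0],
    [0,0,92.5,0],
  ],
)

```text
time: 22.7
eef_pos: [0.5164, 0.3841, 0.0478]
orientation: [0.0, 1.0, 0.0, 0.0]
wrist_force: [-0.3, 0.6, -0.4]
width: 0.0552
finger_force: 30.0
```

>>> drive_tool(
  rows=[
    [0,0,0.5,0],
    [0,0,1,0],
    [0,0,1,0],
    [0,0,1,0],
  ],
)

```text
time: 23.2
eef_pos: [0.5161, 0.3838, 0.0465]
orientation: [0.0, 1.0, 0.0, 0.0]
wrist_force: [-0.4, -0.6, -0.8]
width: 0.0556
finger_force: 30.0
```

>>> drive_tool(
  rows=[
    [0,0,0.4,0],
    [0,0,0.8,0],
    [0,0,0.8,0],
    [0,0,0.8,0],
  ],
)

```text
time: 23.7
eef_pos: [0.5162, 0.3838, 0.0458]
orientation: [0.0, 1.0, 0.0, 0.0]
wrist_force: [-0.7, -0.8, 2.6]
width: 0.0556
finger_force: 30.0
```

The contact force is starting to rise, so I'll go down another 0.3 mm, release and rise.

>>> drive_tool(
  rows=[
    [0,0,0.3,0],
    [0,0,0.3,0],
    [0,0,0.3,0],
  ],
)

```text
time: 24.08
eef_pos: [0.5163, 0.3839, 0.0458]
orientation: [0.0, 1.0, 0.0, 0.0]
wrist_force: [-0.7, -1.8, 5.1]
width: 0.056
finger_force: 30.0
```

>>> drive_tool(
  rows=[
    [0,0,0,0],
    [0,0,0,0],
    [0,0,0,0],
    [0,0,0,0],
    [0,0,0,0],
  ],
  gripper=0.85,
)

```text
time: 24.7
eef_pos: [0.516, 0.3838, 0.0451]
orientation: [0.0, 1.0, -0.0, -0.0]
wrist_force: [-0.7, 0.1, 0.6]
width: 0.0788
finger_force: 0.0
```

>>> drive_tool(
  rows=[
    [0,0,-5,0],
    [0,0,-15,0],
    [0,0,-35,0],
    [0,0,-60,0],
    [0,0,-85,0],
    [0,0,-110,0],
    [0,0,-120,0],
    [0,0,-120,0],
  ],
)

```text
time: 25.7
eef_pos: [0.5167, 0.3842, 0.1667]
orientation: [0.0, 1.0, 0.001, 0.001]
wrist_force: [-0.2, 0.1, -0.9]
width: 0.0791
finger_force: 0.0
```

```bash
python3 - <<'E'
from h import *
plan(.534,-.3363,.16,84)
a=viewer.get_image('wrist');i=viewer.get_image('scene')[195:315,300:460]
cv2.imwrite('pics/w8.png',np.hstack([cv2.resize(a,(400,300)),cv2.resize(i,(400,300),interpolation=3)]))
E
```

```text
row [ -17.4 -720.5    5.9] 6.0 t 25.7 j [ 0.56  0.26  1.39 -0.    1.49 -1.01] w 0.07907264821113169
```

View pics/w8.png

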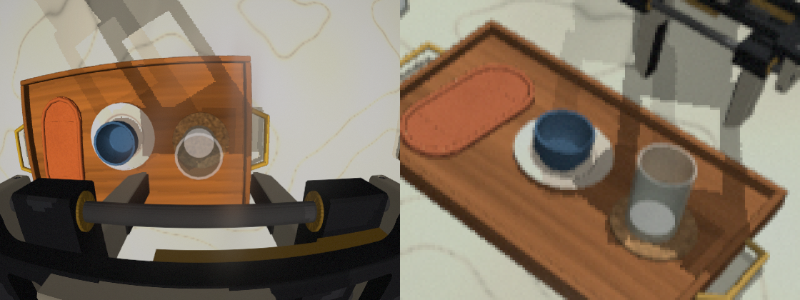

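```bash
python3 - <<'E'
from h import *
f=lambda u,v,z:np.round(fe(u*1.4,v*1.4,z),4)
print("rim",f(198.5,156,.102),"bot",f(198.5,142,.021),"cT",f(201,113,.016),"cL",f(174,135,.016),"cR",f(229,135,.016))
g=lambda x,y,z:np.round(px(300+(x-400)/2.5,195+y/2.5,z,"scene"),4)
print("scene rim",g(666,165,.102),"bot",g(652,218,.021),"coaster",g(655,229,.016),"sauc",g(563,152,.022),"bowl",g(564,132,.055))
print(bot.grasp_offset)
E
```

```text
rim [0.5161 0.3817 0.102 ] bot [0.5161 0.3812 0.021 ] cT [0.4741 0.3849 0.016 ] cL [0.5065 0.3449 0.016 ] cR [0.5064 0.4264 0.016 ]
scene rim [0.522  0.3844 0.102 ] bot [0.5185 0.3838 0.021 ] coaster [0.5239 0.3921 0.016 ] sauc [0.5131 0.2679 0.022 ] bowl [0.5173 0.2674 0.055 ]
0.0188
```

The glass stands upright at about (0.516,0.382), with the coaster at about (0.517,0.384). Going for the spoon.

>>> drive_tool(
  rows=[
    [0,-35,0,1],
    [0,-90,0,2],
    [0,-145,0,3],
    [0,-200,0,4],
    [0,-255,0,5],
    [0,-310,0,6],
    [0,-360,0,6],
    [0,-400,0,6],
  ],
  gripper=0.5,
)

```text
time: 26.8
eef_pos: [0.5149, -0.0181, 0.1638]
orientation: [0.053, 0.999, -0.0, -0.001]
wrist_force: [0.1, -0.8, 0.1]
width: 0.0464
finger_force: 0.0
```

```bash
python3 - <<'E'
from h import *
plan(.534,-.3363,.10,84)
E
```

```text
row [ -52.7 -314.4   63.8] -0.1 t 26.8 j [-0.13 -0.08  1.76 -0.    1.47 -1.6 ] w 0.0463815292403787
```

>>> drive_tool(
  rows=[
    [-7,-45,0,0],
    [-16,-95,0,0],
    [-25,-145,0,0],
    [-34,-200,0,0],
    [-43,-255,10,0],
    [-49,-295,35,0],
    [-53,-315,60,0],
    [-53,-315,60,0],
  ],
)

```text
time: 27.8
eef_pos: [0.533, -0.3346, 0.1008]
orientation: [0.053, 0.999, 0.002, -0.003]
wrist_force: [0.4, -0.1, -0.4]
width: 0.0465
finger_force: 0.0
```

>>> drive_tool(
  rows=[
    [0,0,0,0],
    [0,0,0,0],
    [0,0,0,0],
  ],
)

```text
time: 28.18
eef_pos: [0.5365, -0.3346, 0.1066]
orientation: [0.052, 0.999, -0.001, 0.001]
wrist_force: [0.1, 0.6, 0.0]
width: 0.0465
finger_force: 0.0
```

```bash
python3 - <<'E'
from h import *
plan(.534,-.3363,.005,84)
# find spoon automatically in wrist view: wood-coloured blob
p=viewer.camera_params("wrist");a=viewer.get_image("wrist");cv2.imwrite("pics/w9.png",a)
h=cv2.cvtColor(a,cv2.COLOR_BGR2HSV);m=((h[...,0]>3)&(h[...,0]<18)&(h[...,1]>130)&(h[...,2]>50)).astype(np.uint8);m[245:]=0
n,l,st,c=cv2.connectedComponentsWithStats(m)
for k in range(1,n):
    if st[k,4]>150:
        q=np.argwhere(l==k)[:,::-1];t=q[q[:,1].argmin()];b=q[q[:,1].argmax()];print(st[k],t,b,np.round(fe(*t,.01,p),4),np.round(fe(*b,.01,p),4))
        for r in range(st[k,1],st[k,1]+st[k,3],12):
            xs=q[q[:,1]==r,0];print("   ",r,xs.min(),xs.max(),np.round(fe((xs.min()+xs.max())/2,r,.01,p)[:2],4))
E
```

```text
row [  2.5  -1.9 101.6] 0.1 t 28.175 j [-0.64  0.27  1.49  0.    1.38 -2.11] w 0.04647743497668914
[ 140   75   20  170 2417] [149  75] [140 244] [ 0.3991 -0.4413  0.01  ] [ 0.5585 -0.477   0.01  ]
    75 149 151 [ 0.3994 -0.4403]
    87 143 157 [ 0.4108 -0.4413]
    99 143 157 [ 0.4221 -0.4424]
    111 142 155 [ 0.433  -0.4452]
    123 141 155 [ 0.444 -0.447]
    135 141 154 [ 0.455 -0.449]
    147 140 153 [ 0.4659 -0.4516]
    159 140 153 [ 0.477  -0.4533]
    171 140 152 [ 0.4881 -0.4557]
    183 140 152 [ 0.4993 -0.4577]
    195 140 152 [ 0.5106 -0.4598]
    207 140 152 [ 0.5221 -0.4621]
    219 140 154 [ 0.5339 -0.4635]
    231 141 155 [ 0.5459 -0.465 ]
    243 140 156 [ 0.5581 -0.4678]
[ 259  129   32  116 1349] [278 129] [259 244] [ 0.4662 -0.3292  0.01  ] [ 0.5688 -0.3578  0.01  ]
    129 278 280 [ 0.4662 -0.3283]
    141 273 282 [ 0.4766 -0.3307]
    153 272 282 [ 0.4871 -0.3323]
    165 271 281 [ 0.4976 -0.3343]
    177 271 281 [ 0.5082 -0.3354]
    189 271 281 [ 0.5189 -0.3365]
    201 271 281 [ 0.5298 -0.3377]
    213 271 281 [ 0.5408 -0.3388]
    225 271 280 [ 0.552  -0.3405]
    237 268 282 [ 0.5635 -0.3422]
```

>>> drive_tool(
  rows=[
    [2,-2,15,0],
    [2,-2,32,0],
    [2,-2,50,0],
    [2,-2,68,0],
    [2,-2,80,0],
    [2,-2,85,0],
    [2,-2,85,0],
    [2,-2,85,0],
  ],
)

```text
time: 29.22
eef_pos: [0.5341, -0.3372, 0.0211]
orientation: [0.052, 0.999, -0.0, 0.001]
wrist_force: [0.7, -0.1, -0.5]
width: 0.0464
finger_force: 0.0
```

>>> drive_tool(
  rows=[
    [0,0,0,0],
    [0,0,0,0],
    [0,0,0,0],
  ],
)

```text
time: 29.6
eef_pos: [0.5336, -0.3368, 0.0204]
orientation: [0.052, 0.999, -0.0, 0.0]
wrist_force: [-0.3, 0.2, -1.0]
width: 0.0462
finger_force: 0.0
```

```bash
python3 - <<'E'
from h import *
plan(.534,-.3373,.005,84)
E
```

```text
row [-0.4 -0.4 15.4] -0.0 t 29.6 j [-0.64  0.35  1.56  0.    1.23 -2.11] w 0.046183803083774955
```

>>> drive_tool(
  rows=[
    [0,0,6,0],
    [0,0,12,0],
    [0,0,15.5,0],
    [0,0,15.5,0],
    [0,0,15.5,0],
  ],
)

```text
time: 30.22
eef_pos: [0.5336, -0.3369, 0.0048]
orientation: [0.052, 0.999, -0.0, 0.0]
wrist_force: [0.1, 0.1, 0.7]
width: 0.0467
finger_force: 0.0
```

>>> drive_tool(
  rows=[
    [0,0,0,0],
    [0,0,0,0],
    [0,0,0,0],
    [0,0,0,0],
  ],
  gripper=0.18,
)

```text
time: 30.72
eef_pos: [0.5336, -0.3368, 0.0048]
orientation: [0.052, 0.999, -0.0, 0.0]
wrist_force: [-0.6, 0.3, 0.0]
width: 0.0174
finger_force: 0.0
```

>>> drive_tool(
  rows=[
    [0,0,0,0],
    [0,0,0,0],
    [0,0,0,0],
    [0,0,0,0],
  ],
  gripper=0.07,
)

```text
time: 31.22
eef_pos: [0.5335, -0.3368, 0.0047]
orientation: [0.052, 0.999, -0.0, 0.0]
wrist_force: [-1.0, -0.0, -0.4]
width: 0.0065
finger_force: 0.0
```

```bash
cat >> h.py <<'E'
def spoon(save,lim=245):
    p=viewer.camera_params("wrist");a=viewer.get_image("wrist");cv2.imwrite(save,a)
    h=cv2.cvtColor(a,cv2.COLOR_BGR2HSV);m=((h[...,0]>3)&(h[...,0]<18)&(h[...,1]>120)&(h[...,2]>30)).astype(np.uint8);m[lim:]=0
    n,l,st,c=cv2.connectedComponentsWithStats(m)
    for k in range(1,n):
        if st[k,4]>150:
            q=np.argwhere(l==k)[:,::-1];print(st[k])
            for r in range(st[k,1],st[k,1]+st[k,3],10):
                xs=q[q[:,1]==r,0];print("  ",r,xs.min(),xs.max(),np.round(fe(xs.min(),r,.012,p)[:2],4),np.round(fe(xs.max(),r,.012,p)[:2],4))
E
python3 - <<'E'
from h import *
plan(.5343,-.3373,.003,84);spoon("pics/w10.png")
E
```

```text
row [-0.8 -0.4  1.7] -0.0 t 31.225 j [-0.64  0.37  1.56  0.    1.2  -2.11] w 0.006544766068346681
[  81   55   29  190 4330]
   55 93 97 [ 0.3994 -0.4405] [ 0.4002 -0.4375]
   65 85 109 [ 0.4044 -0.4471] [ 0.4093 -0.429 ]
   75 85 107 [ 0.4111 -0.4475] [ 0.4154 -0.4309]
   85 84 107 [ 0.4175 -0.4487] [ 0.4218 -0.4314]
   95 83 106 [ 0.4238 -0.4501] [ 0.4279 -0.4327]
   105 83 105 [ 0.4302 -0.4508] [ 0.434  -0.4341]
   115 82 104 [ 0.4365 -0.4523] [ 0.4401 -0.4355]
   125 82 104 [ 0.4428 -0.4532] [ 0.4463 -0.4363]
   135 81 104 [ 0.449  -0.4549] [ 0.4524 -0.4372]
   145 81 104 [ 0.4553 -0.456 ] [ 0.4586 -0.4382]
   155 81 103 [ 0.4616 -0.4571] [ 0.4646 -0.44  ]
   165 82 103 [ 0.4681 -0.4575] [ 0.4707 -0.4411]
   175 82 104 [ 0.4745 -0.4588] [ 0.477  -0.4415]
   185 82 104 [ 0.4809 -0.4603] [ 0.4832 -0.4428]
   195 82 104 [ 0.4873 -0.4618] [ 0.4895 -0.4442]
   205 83 104 [ 0.4939 -0.4626] [ 0.4959 -0.4457]
   215 84 105 [ 0.5006 -0.4636] [ 0.5024 -0.4465]
   225 85 106 [ 0.5074 -0.4646] [ 0.509  -0.4474]
   235 85 107 [ 0.5142 -0.4666] [ 0.5157 -0.4484]
[ 270  104   21  141 2377]
   104 281 282 [ 0.4511 -0.3278] [ 0.4512 -0.3273]
   114 277 290 [ 0.4565 -0.3306] [ 0.4573 -0.3234]
   124 277 288 [ 0.4621 -0.3312] [ 0.4627 -0.3251]
   134 273 289 [ 0.4675 -0.334 ] [ 0.4684 -0.3252]
   144 272 289 [ 0.473  -0.3351] [ 0.474  -0.3257]
   154 271 288 [ 0.4785 -0.3363] [ 0.4795 -0.3268]
   164 271 288 [ 0.4841 -0.3369] [ 0.4851 -0.3274]
   174 271 288 [ 0.4898 -0.3375] [ 0.4908 -0.328 ]
   184 271 288 [ 0.4954 -0.3381] [ 0.4964 -0.3286]
   194 271 287 [ 0.5012 -0.3388] [ 0.5021 -0.3297]
   204 270 287 [ 0.5069 -0.34  ] [ 0.5079 -0.3303]
   214 270 287 [ 0.5128 -0.3406] [ 0.5138 -0.3309]
   224 270 287 [ 0.5187 -0.3413] [ 0.5198 -0.3315]
   234 270 286 [ 0.5248 -0.342 ] [ 0.5258 -0.3326]
   244 271 286 [ 0.5311 -0.3421] [ 0.532  -0.3333]
```

The spoon is still in place, centred between the fingers. The bowl missed at TCP z 0.0146 and was held only at its rim at 0.0108. That suggests the finger ends sit about 25 mm higher than the reported TCP. I'll open and go down in small steps, watching the force.

>>> drive_tool(
  rows=[
    [0,0,0,0],
    [0,0,0,0],
    [0,0,1.5,0],
    [0,0,3,0],
    [0,0,3,0],
    [0,0,3,0],
  ],
  gripper=0.4,
)

```text
time: 32.02
eef_pos: [0.5335, -0.3368, 0.0017]
orientation: [0.052, 0.999, 0.0, -0.0]
wrist_force: [-0.3, -0.2, 0.9]
width: 0.0373
finger_force: 0.0
```

>>> drive_tool(
  rows=[
    [0,0,1,0],
    [0,0,2,0],
    [0,0,2,0],
    [0,0,2,0],
  ],
)

```text
time: 32.52
eef_pos: [0.5335, -0.3368, -0.0003]
orientation: [0.052, 0.999, -0.0, -0.0]
wrist_force: [0.2, -0.2, 0.8]
width: 0.0374
finger_force: 0.0
```

>>> drive_tool(
  rows=[
    [0,0,0.7,0],
    [0,0,1.5,0],
    [0,0,1.5,0],
    [0,0,1.5,0],
  ],
)

```text
time: 33.02
eef_pos: [0.5335, -0.3368, -0.0018]
orientation: [0.052, 0.999, -0.0, 0.0]
wrist_force: [0.1, -0.1, 0.1]
width: 0.0374
finger_force: 0.0
```

The reading is below zero with no contact, which confirms the height offset. Continuing down.

>>> drive_tool(
  rows=[
    [0,0,1.5,0],
    [0,0,3,0],
    [0,0,3,0],
    [0,0,3,0],
  ],
)

```text
time: 33.52
eef_pos: [0.5335, -0.3368, -0.0048]
orientation: [0.052, 0.999, 0.0, -0.0]
wrist_force: [-0.0, 0.4, 0.6]
width: 0.0375
finger_force: 0.0
```

>>> drive_tool(
  rows=[
    [0,0,1.5,0],
    [0,0,3,0],
    [0,0,3,0],
    [0,0,3,0],
  ],
)

```text
time: 34.02
eef_pos: [0.5335, -0.3368, -0.0078]
orientation: [0.052, 0.999, 0.0, -0.0]
wrist_force: [0.6, -0.4, -0.6]
width: 0.0374
finger_force: 0.0
```

```bash
python3 - <<'E'
from h import *
plan(.5343,-.3373,-.02,84)
a=viewer.get_image("wrist");i=viewer.get_image("scene")[130:220,190:310]
cv2.imwrite("pics/w11.png",np.hstack([cv2.resize(a[150:330,160:400],(400,300),interpolation=3),cv2.resize(i,(400,300),interpolation=3)]))
s=status.get_state();e=s["eef_pos"];print("scene px of TCP at z=read",(pr(e,"scene")-[190,130])*[400/120,300/90]+[400,0],"z+.026",(pr(e+[0,0,.026],"scene")-[190,130])*10/3+[400,0])
E
```

```text
row [-0.8 -0.4 12.2] -0.0 t 34.025 j [-0.64  0.39  1.57 -0.    1.18 -2.11] w 0.037381455679070266
scene px of TCP at z=read [[514.57012729 141.57956392]] z+.026 [[511.94499243 121.17939549]]
```

View pics/w11.png

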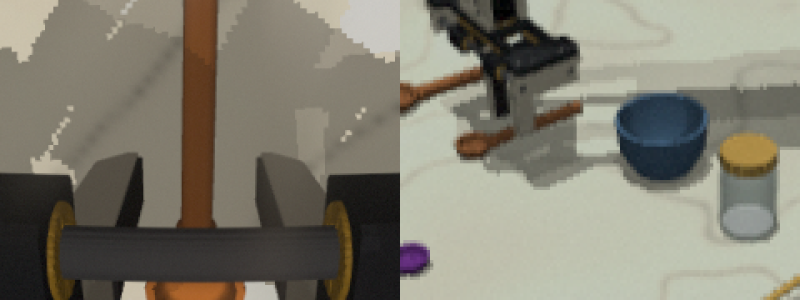

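The fingers straddle the handle and still end above the slab. Continuing down in steps.

>>> drive_tool(
  rows=[
    [-0.5,-0.4,2,0],
    [-0.5,-0.4,4,0],
    [-0.5,-0.4,4,0],
    [-0.5,-0.4,4,0],
  ],
)

```text
time: 34.62
eef_pos: [0.5339, -0.3372, -0.0118]
orientation: [0.052, 0.999, 0.0, -0.0]
wrist_force: [-0.9, 0.4, 0.2]
width: 0.0371
finger_force: 0.0
```

>>> drive_tool(
  rows=[
    [0,0,2,0],
    [0,0,4,0],
    [0,0,4,0],
    [0,0,4,0],
  ],
)

```text
time: 35.12
eef_pos: [0.534, -0.3372, -0.0158]
orientation: [0.052, 0.999, 0.0, -0.0]
wrist_force: [-0.9, 0.4, -0.1]
width: 0.0372
finger_force: 0.0
```

>>> drive_tool(
  rows=[
    [0,0,1,0],
    [0,0,2,0],
    [0,0,2,0],
    [0,0,2,0],
  ],
)

```text
time: 35.62
eef_pos: [0.534, -0.3372, -0.0178]
orientation: [0.052, 0.999, 0.0, -0.0]
wrist_force: [0.2, -0.5, 0.6]
width: 0.0374
finger_force: 0.0
```

>>> drive_tool(
  rows=[
    [0,0,1,0],
    [0,0,2,0],
    [0,0,2,0],
    [0,0,2,0],
  ],
)

```text
time: 36.12
eef_pos: [0.534, -0.3372, -0.0198]
orientation: [0.052, 0.999, 0.0, -0.0]
wrist_force: [-0.6, -0.1, 0.2]
width: 0.0371
finger_force: 0.0
```

>>> drive_tool(
  rows=[
    [0,0,1,0],
    [0,0,1.5,0],
    [0,0,1.5,0],
    [0,0,1.5,0],
  ],
)

```text
time: 36.62
eef_pos: [0.534, -0.3372, -0.0212]
orientation: [0.052, 0.999, -0.0, 0.0]
wrist_force: [-0.7, -0.4, -1.5]
width: 0.037
finger_force: 0.0
```

>>> drive_tool(
  rows=[
    [0,0,0,0],
    [0,0,0,0],
    [0,0,0,0],
    [0,0,0,0],
  ],
  gripper=0.18,
)

```text
time: 37.12
eef_pos: [0.534, -0.3372, -0.0212]
orientation: [0.052, 0.999, 0.0, 0.0]
wrist_force: [-0.3, -0.0, -0.5]
width: 0.0168
finger_force: 0.0
```

>>> drive_tool(
  rows=[
    [0,0,0,0],
    [0,0,0,0],
    [0,0,0,0],
    [0,0,0,0],
  ],
  gripper=0.07,
)

```text
time: 37.62
eef_pos: [0.534, -0.3372, -0.0213]
orientation: [0.052, 0.999, -0.0, 0.0]
wrist_force: [0.9, 0.4, -0.6]
width: 0.0108
finger_force: 30.0
```

Held at 10.8 mm and 30 N. Lifting, and refining the rest's pose by segmenting the first top image.

>>> drive_tool(
  rows=[
    [0,0,-4,0],
    [0,0,-12,0],
    [0,0,-25,0],
    [0,0,-45,0],
    [0,0,-70,0],
    [0,0,-95,0],
    [0,0,-115,0],
    [0,0,-120,0],
  ],
)

```text
time: 38.62
eef_pos: [0.5352, -0.3381, 0.1015]
orientation: [0.052, 0.999, -0.001, 0.002]
wrist_force: [-0.2, 0.6, -0.7]
width: 0.0107
finger_force: 30.0
```

```bash
python3 - <<'E'
from h import *
a=cv2.imread("pics/top0.png")
sub=a[185:280,190:235].astype(np.float32)
ref=np.median(a[220:240,206:216].reshape(-1,3),0);wood=np.median(a[262:275,120:190].reshape(-1,3),0);print(ref,wood)
m=(np.linalg.norm(sub-ref,axis=2)<np.linalg.norm(sub-wood,axis=2)).astype(np.uint8)
m=cv2.morphologyEx(m,cv2.MORPH_OPEN,np.ones((5,5)))
n,l,st,c=cv2.connectedComponentsWithStats(m);k=1+st[1:,4].argmax();print(st[k],c[k])
cc=c[k]+[190,185];print(px(*cc,.017))
q=np.argwhere(l==k)[:,::-1]+[190,185];w=np.array([px(*x,.017)[:2] for x in q]);cen=w.mean(0);ev,V=np.linalg.eigh(np.cov(w.T));d=V[:,1]*np.sign(V[0,1]);print(cen,np.degrees(np.arctan2(d[1],d[0])),[np.ptp(w@d),np.ptp(w@V[:,0])])
print(status.get_state()["width"]);plan(.539,.1455,.10,88)
E
```

```text
[ 34.  65. 128.] [ 32.  65. 108.]
[   7   15   26   60 1371] [19.70897155 44.3384391 ]
[0.53029975 0.14692398 0.017     ]
[0.53045984 0.14691464] -3.2216261073910024 [np.float64(0.15801733372950838), np.float64(0.06756394851310246)]
0.01072008897510847
row [4.680e+01 4.813e+02 4.000e-01] -4.0 t 38.625 j [-0.64  0.27  1.5  -0.    1.37 -2.11] w 0.01072008897510847
```

>>> drive_tool(
  rows=[
    [3,30,0,-0.5],
    [8,80,0,-1],
    [13,135,0,-1.5],
    [19,190,0,-2],
    [25,245,0,-2.5],
    [31,300,0,-3],
    [37,350,0,-3.5],
    [41,400,0,-3.5],
  ],
)

```text
time: 39.62
eef_pos: [0.5342, 0.0665, 0.0981]
orientation: [0.022, 1.0, -0.0, -0.001]
wrist_force: [-0.5, -0.8, -0.2]
width: 0.0102
finger_force: 30.0
```

>>> drive_tool(
  rows=[
    [3,35,0,0],
    [4,60,0,0],
    [5,78,0,0],
    [5,82,0,0],
    [5,82,0,0],
    [5,82,0,0],
  ],
)

```text
time: 40.38
eef_pos: [0.5337, 0.1461, 0.0987]
orientation: [0.022, 1.0, -0.0, -0.0]
wrist_force: [0.8, -1.0, -0.2]
width: 0.011
finger_force: 30.0
```

```bash
python3 - <<'E'
from h import *
print(status.get_state()["finger_force"]);plan(.539,.1463,-.0055,87.4)
spoon("pics/w12.png")
E
```

```text
29.974394738674164
row [ -5.3   0.5 104.1] 0.0 t 40.375 j [ 0.17  0.07  1.73 -0.    1.34 -1.35] w 0.011047521595619171
[  179    51   381   194 55237]
   51 313 392 [0.3961 0.18  ] [0.3939 0.2506]
   61 205 497 [0.3992 0.0877] [0.3904 0.3677]
   71 179 552 [0.4054 0.0641] [0.3875 0.4539]
   81 180 559 [0.4146 0.0647] [0.3972 0.4658]
   91 181 559 [0.4237 0.0653] [0.409  0.4647]
   101 182 559 [0.4327 0.0658] [0.4207 0.4638]
   111 182 559 [0.4415 0.0654] [0.4322 0.4632]
   121 183 559 [0.4504 0.0658] [0.4436 0.463 ]
   131 184 559 [0.4592 0.0661] [0.455 0.463]
   141 185 559 [0.468  0.0665] [0.4664 0.4634]
   151 186 559 [0.4768 0.0667] [0.4777 0.464 ]
   161 187 559 [0.4856 0.0669] [0.4891 0.4649]
   171 188 498 [0.4944 0.0671] [0.5021 0.3666]
   181 190 493 [0.5034 0.0681] [0.5123 0.3606]
   191 191 492 [0.5123 0.0682] [0.5225 0.3602]
   201 192 494 [0.5214 0.0682] [0.5329 0.364 ]
   211 193 502 [0.5305 0.0682] [0.5439 0.3768]
   221 195 525 [0.5398 0.0691] [0.5567 0.4143]
   231 196 544 [0.5493 0.0689] [0.5708 0.4506]
   241 198 555 [0.5589 0.0697] [0.5852 0.4758]
```

>>> drive_tool(
  rows=[
    [-5,0.4,12,0],
    [-5,0.4,30,0],
    [-5,0.4,50,0],
    [-5,0.4,68,0],
    [-5,0.4,82,0],
    [-5,0.4,92,0],
    [-5,0.4,98,0],
    [-5,0.4,101,0],
  ],
)

```text
time: 41.42
eef_pos: [0.5389, 0.1473, -0.0023]
orientation: [0.022, 1.0, 0.0, 0.0]
wrist_force: [-0.1, -0.6, -0.2]
width: 0.0109
finger_force: 30.0
```

>>> drive_tool(
  rows=[
    [0,0,1,0],
    [0,0,2,0],
    [0,0,2,0],
    [0,0,2,0],
  ],
)

```text
time: 41.92
eef_pos: [0.5388, 0.1472, -0.004]
orientation: [0.022, 1.0, 0.0, 0.0]
wrist_force: [-0.1, 0.7, 0.2]
width: 0.0105
finger_force: 30.0
```

>>> drive_tool(
  rows=[
    [0,0,0.5,0],
    [0,0,1,0],
    [0,0,1,0],
    [0,0,1,0],
  ],
)

```text
time: 42.42
eef_pos: [0.5386, 0.1472, -0.0053]
orientation: [0.022, 1.0, -0.0, -0.0]
wrist_force: [-0.4, 1.2, -0.3]
width: 0.0107
finger_force: 30.0
```

>>> drive_tool(
  rows=[
    [0,0,0.5,0],
    [0,0,0.8,0],
    [0,0,0.8,0],
    [0,0,0.8,0],
  ],
)

```text
time: 42.92
eef_pos: [0.5387, 0.1472, -0.0061]
orientation: [0.022, 1.0, -0.0, 0.0]
wrist_force: [0.7, -0.4, -0.1]
width: 0.0108
finger_force: 30.0
```

>>> drive_tool(
  rows=[
    [0,0,0.3,0],
    [0,0,0.6,0],
    [0,0,0.6,0],
    [0,0,0.6,0],
  ],
)

```text
time: 43.42
eef_pos: [0.5387, 0.1472, -0.0063]
orientation: [0.022, 1.0, -0.0, 0.0]
wrist_force: [-3.2, -0.8, 6.2]
width: 0.0108
finger_force: 30.0
```

Contact came exactly at the predicted floor height. Releasing narrowly and rising.

>>> drive_tool(
  rows=[
    [0,0,0,0],
    [0,0,0,0],
    [0,0,0,0],
  ],
  gripper=0.2,
)

```text
time: 43.8
eef_pos: [0.5386, 0.1472, -0.0069]
orientation: [0.022, 1.0, -0.0, -0.0]
wrist_force: [-0.6, -0.1, 0.3]
width: 0.0183
finger_force: 0.0
```

>>> drive_tool(
  rows=[
    [0,0,-3,0],
    [0,0,-8,0],
    [0,0,-18,0],
    [0,0,-40,0],
    [0,0,-70,0],
    [0,0,-100,0],
    [0,0,-130,0],
    [0,0,-160,0],
  ],
)

```text
time: 44.8
eef_pos: [0.5388, 0.1472, 0.1553]
orientation: [0.022, 1.0, 0.0, 0.0]
wrist_force: [0.5, 0.0, -0.7]
width: 0.0184
finger_force: 0.0
```

>>> drive_tool(
  rows=[
    [10,-40,0,0],
    [30,-90,0,0],
    [50,-145,0,0],
    [70,-200,0,0],
    [90,-250,0,0],
    [100,-290,0,0],
    [100,-300,0,0],
    [100,-300,0,0],
  ],
)

```text
time: 45.8
eef_pos: [0.426, -0.1483, 0.1539]
orientation: [0.023, 1.0, 0.0, 0.0]
wrist_force: [0.5, 0.4, -0.6]
width: 0.0188
finger_force: 0.0
```

```bash
python3 - <<'E'
from h import *
a=viewer.get_image("top");cv2.imwrite("pics/topF.png",a);o=cv2.imread("pics/top0.png")
d=np.abs(a.astype(int)-o).sum(2)
for n,(y0,y1,x0,x1) in dict(rest=(190,275,190,235),coast=(205,260,95,148),sauc=(213,262,143,190),big=(230,280,315,365),jar=(238,270,274,308),cook=(185,280,420,455),oldspoon=(190,260,378,402),oldbowl=(185,222,272,306),oldglass=(180,220,322,358)).items():
    s=d[y0:y1,x0:x1];m=s>50;q=np.argwhere(m)[:,::-1]+[x0,y0]
    print(n,s.mean().round(1),m.sum(),q.min(0) if len(q) else"",q.max(0) if len(q) else"")
# bowl: blue mask
b=(a[...,0].astype(int)-a[...,2]>25);b[:,250:]=0
q=np.argwhere(b[205:265,140:195])[:,::-1]+[140,205];print("bowl",px(*((q.min(0)+q.max(0))/2),.055),q.min(0),q.max(0))
# spoon: brighter/darker difference along rest
m=(d>25).astype(np.uint8);q=np.argwhere(m[190:270,196:228])[:,::-1]+[196,190]
for r in range(192,268,6):
    x=q[q[:,1]==r,0];print(r,(x.min(),x.max(),np.round(px((x.min()+x.max())/2,r,.023)[:2],4)) if len(x) else"")
E
```

```text
rest 11.8 123 [204 203] [217 257]
coast 20.7 551 [101 223] [130 248]
sauc 49.5 539 [151 224] [177 248]
big 109.9 1931 [315 230] [364 279]
jar 70.8 431 [285 248] [307 269]
cook 11.4 0  
oldspoon 68.9 630 [378 199] [401 259]
oldbowl 84.5 515 [277 191] [301 216]
oldglass 44.5 446 [328 187] [353 212]
bowl [0.51520384 0.26524064 0.055     ] [151 224] [174 247]
192 
198 
204 (np.int64(206), np.int64(215), array([0.5976, 0.1431]))
210 (np.int64(204), np.int64(217), array([0.5814, 0.1434]))
216 (np.int64(207), np.int64(212), array([0.5655, 0.1463]))
222 (np.int64(207), np.int64(212), array([0.5494, 0.1465]))
228 (np.int64(207), np.int64(211), array([0.5335, 0.1481]))
234 (np.int64(207), np.int64(211), array([0.5176, 0.1484]))
240 (np.int64(207), np.int64(211), array([0.5017, 0.1486]))
246 (np.int64(207), np.int64(211), array([0.4858, 0.1488]))
252 (np.int64(206), np.int64(211), array([0.4701, 0.1504]))
258 
264
```

The spoon lies flat along the rest, centred at about (0.528,0.148) against the rest's (0.530,0.147). The bowl and glass are centred to within about 5 mm, and the robot is clear of everything. Handing in.

```bash
python3 -c "
from workcell import workorder
print(workorder.close_job())"
```

```text
the job is handed in; nothing more can be done
None
```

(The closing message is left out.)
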